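Turn the field robot's wheel so the valve is ready for the pump

ROBOT

A 6-joint arm with a two-finger parallel gripper is mounted at the origin on the work surface. World frame = base frame: x ahead of the robot, y to its left, z up, the work surface at z = 0. Lengths are in m, angles in rad, forces in N, time in s.
With the tool pointing down it reaches from about 0.3 to 0.875 m from the base axis. Payload 6.4 kg.
Tool frame: the origin (TCP) lies between the finger pads; the fingertips stand tip_extent ahead of it and the grasp point (between the pads) lies 5 mm behind it (tip_extent is the distance from the TCP to the fingertips, in m); z points along the fingers, y is the direction in which the jaws open and shut (so a half turn about z gives the same grasp; the last joint's range is limited). The gripper opens to 85 mm and grips with 20 to 120 N. Pads are 22 mm wide; open, the fingers measure 114 mm over their backs; the gripper's body (76 mm by 85 mm) begins 54 mm behind the grasp point. The pads swing forward as they close: fully open they stand 13 mm farther back than shut.
Start: joints at [0.932, 0.181, 1.607, -0, 1.354, -0.206], TCP at [0.241, 0.522, 0.245] pointing down, gripper open.
Joint ranges: [-2.99, 2.99], [-0.89, 2.07], [0.3, 2.58], [-1.14, 4.28], [0, 2.63], [-3.12, 3.12]. Speed limits (rad/s): [2.57, 2.57, 3.01, 3.14, 3.14, 3.14].

INTERFACE

Orientations are given as a unit quaternion [w, x, y, z].
In Python, from bench import * gives the robot as it stands.
- The arm moves only by the shell command python3 -m jog 'ROWS'. ROWS is JSON, a list of rows, each a list of 3 entries, a list of its own where there are three numbers: the shift along the tool's x, y, z in mm, then the turn, a rotation vector about the tool's x, y, z in rad, then the opening, from 0 (shut) to 1 (fully open). A call has 1 to 20 rows; each row is the pose to reach, as a shift and turn from the pose measured when the call began, along the tool's axes at that moment; what a row does not reach only later rows make up. A row lasts 1/12 s, in which the tool goes at most 41.7 mm and 7.16 degrees, less where a joint would pass 70% of its speed; a pose out of reach is approached as far as the arm can. A call with a gripper value outside its range is refused whole. The fingers move at their own pace and stop on an object; the grip force is fixed at half the most. Time passes only in rows, so rows that repeat a pose let the fingers close. It gives the time, the measured TCP pose, the force and the opening at its end, in the units of the state.
- get_obs(): the state, without advancing time (a new reading comes with each control period).
- camera(name): name is "scene" or "side" or "wrist"; returns (picture, depth): 384x512x3 uint8, red, green, blue; 384x512 float32, m along the optical axis (not along the pixel's ray), 0 where there is no reading.
- get_calibration(name): a dict with "fx", "fy", "cx", "cy" (pixels), "world_from_camera" (4x4, takes a point from camera to world coordinates). Camera axes: x right, y down, z forward; pixel columns grow to the right and rows downward; lengths in m; the calibration is good to about 2 mm. A picture is of the moment at which its call begins: read the wrist's pose just before it. get_calibration takes no time and is no camera call; for the wrist camera it gives the pose at the moment of the call.
- hand_in(): hands the job in, once; it reports no verdict.
The state is a dict: "time_s": time; "q": joint angles; "dq": joint speeds; "joint_efforts": joint torques, N m; "eef_pos": TCP position; "eef_rot": TCP orientation; "wrist_force": force on the tool from outside, world axes, zero at the start; "torque": the same for the moment, N m; "opening": opening from 0.0 (shut) to 1.0 (fully open).
Only numpy, scipy, OpenCV 4.12 (cv2) and the standard library are available. Lean on these libraries where they do the work, as an engineer would, in place of code of your own. Each camera call takes 0.05 s, during which the arm holds its last target.

TASK

The flat wheel on the service stand is about to be pumped up: turn it by pushing on its spokes with the fingertips until the valve is at the bottom of the rim and its stem points straight up at the hub, then take the hand away and leave the wheel standing still like that. Push on the spokes only, keeping off the tyre (flat, it would slip round the rim) and off the valve stem, and leave the stand and the other things on the mat where they are.

Things in the scene. Friction and masses are not known exactly. Their poses are not given: they have to be found in the camera images.
- stand: Wheel stand, loose but heavy (4 kg): steel base plate 200 x 260 mm, top 14 mm above the mat, and behind the wheel an A-frame of two aluminium legs up to the axle boss. Origin: centre of its underside. Axes: z up; x level, along the axle, from the wheel's open front face (which looks roughly to the robot's left) to the A-frame; y level, parallel to the wheel's face.
- wheel: Upright grey five-spoke wheel with a black tyre on the stand's level axle, held only from behind. Origin: wheel centre, in its middle plane, 178 mm above the mat, 35 mm in front of the stand's origin. x = along the axle, same as the stand's x; z = the way the valve stem points (rim to hub), to be brought straight up. Turns endlessly either way, stiffly (2 to 5 N on a spoke), and stays where left.
- spokes: Five straight spokes, turning with the wheel (same origin and axes), hub to rim, 13 mm wide. Their fronts stand ahead of the middle plane by 25 mm at the hub, 20 mm half way (radius 60 mm) and 15 mm at the rim. Seen from the centre one lies along the wheel's +z (opposite the valve), the others 72 and 144 degrees from it either way in the y-z plane; the valve is midway between the last two.
- tyre: Black tyre, not to be pushed on: radius 105 to 147 mm (150 over the tread), 38 mm wide, so its sides stand 19 mm out from the middle plane; same origin and axes as the wheel. The rim inside it has an inner radius of 95 to 98 mm.
- valve: Valve stem, not to be pushed on: 36 mm long, up to 13 mm thick, black foot, brass body, metal cap, in the middle plane on the inside of the rim, pointing at the hub. Origin: its root on the rim, 97 mm from the wheel centre (tip 61 mm from the centre); z along the stem towards the hub.
- tape: Bystander: roll of blue tape lying flat, 96 mm across, 24 mm high; origin at the centre of its underside.
- breadboard: Bystander: white solderless breadboard lying flat, 165 x 55 x 9 mm, long along its x; origin at the centre of its underside.
- webcam: Bystander: small black webcam on a printed foot, 70 x 95 mm and 97 mm tall; origin at the centre of its underside.
- patch_box: Bystander: small clear repair-kit box with a white lid, 108 x 63 x 28 mm; origin at the centre of its underside.
- hub_nose (a point): Front end of the axle nut, on the axle, 40 mm in front of the wheel's middle plane. The nut has radius 9 mm and begins 32 mm in front of the middle plane; behind it the hub has radius 24 mm up to 30 mm in front of the middle plane.

How it is judged:
On the way:
1. the fingers push on a spoke (contact force between the fingers and spokes above 0.3 N), for 0.02 s.
At the end, for the whole second after the job is handed in: The wheel stands still with the valve at the bottom and its stem pointing straight up within 0.1 rad (about 6 degrees); the stand is within 20 mm of where it was and upright, and each bystander within 30 mm of where it was (angle between wheel's own z axis and vertical below 0.1 rad and angular speed of wheel below 0.05 rad/s and distance of stand from where it was at the start of the episode below 0.02 m and angle between stand's own z axis and vertical below 0.03 rad and distance of each of tape, breadboard, webcam, patch_box from where it was at the start of the episode below 0.03 m); the robot touches nothing.
It fails at once if the tyre is pushed on (over 4 N) (contact force between tyre and anything else above 4 N).
It fails at once if the valve stem is pushed on (over 2 N) (contact force between valve and anything else above 2 N).
It fails at once if the stand is lifted, tipped or shifted (height (world z) of stand above 0.012 m or angle between stand's own z axis and vertical above 0.06 rad or distance of stand from where it was at the start of the episode above 0.03 m).
It fails at once if a bystander is lifted or pushed away (distance of any of tape, breadboard, webcam, patch_box from where it was at the start of the episode above 0.04 m).
It also fails if it takes over 61 s, if anything falls off the work surface, if the arm or the gripper's body presses on something with over 40 N, if the wrist force passes 120 N, or if a joint passes its speed limit or range.

## Working session

There is one attempt and no reset: what is moved stays moved. The work goes in short steps, Python scripts to look and compute and a shell command to move; the robot and the scene stay as the last step left them, time stands still between calls to the robot, and variables do not carry over. Pictures are saved under pics/ and viewed, and the job is handed in when it is done.

```bash
ls; mkdir -p pics; python3 - <<'E'
from bench import *
import cv2,numpy as np
o=get_obs(); print({k:np.round(v,3) for k,v in o.items()})
for n in("scene","side","wrist"):
    c=get_calibration(n)
    p,d=camera(n); cv2.imwrite(f"pics/{n}0.png",p[:,:,::-1]); np.save(f"pics/{n}0.npy",d)
    print(n,c["fx"],c["cx"],c["cy"],np.round(c["world_from_camera"],3).tolist())
E
```

```text
pics
{'time_s': np.float64(0.0), 'q': array([ 0.932,  0.182,  1.608,  0.   ,  1.354, -0.206]), 'dq': array([-0.001,  0.002, -0.001,  0.001,  0.   , -0.001]), 'joint_efforts': array([ 1.0000e-03, -4.4488e+01, -3.5134e+01, -0.0000e+00,  9.0000e-03,
       -0.0000e+00]), 'eef_pos': array([0.241, 0.522, 0.244]), 'eef_rot': array([-0.   ,  0.215,  0.977, -0.001]), 'wrist_force': array([0.303, 0.61 , 0.459]), 'torque': array([ 0.04 ,  0.018, -0.   ]), 'opening': np.float64(1.0)}
scene 452.9147278560979 256.92544682564517 181.90603282124113 [[0.392, 0.605, -0.693, 1.332], [0.92, -0.265, 0.289, -0.349], [-0.009, -0.751, -0.661, 0.928], [0.0, 0.0, 0.0, 1.0]]
side 373.9661927598943 248.91124636137687 185.31984083635032 [[0.986, -0.104, 0.13, 0.387], [-0.167, -0.589, 0.791, -0.82], [-0.006, -0.801, -0.598, 0.743], [0.0, 0.0, 0.0, 1.0]]
wrist 301.7122958643492 252.6674692209623 189.1456305095207 [[0.42, 0.871, 0.256, 0.176], [0.908, -0.402, -0.12, 0.552], [-0.002, 0.283, -0.959, 0.373], [0.0, 0.0, 0.0, 1.0]]
```

View pics/scene0.png

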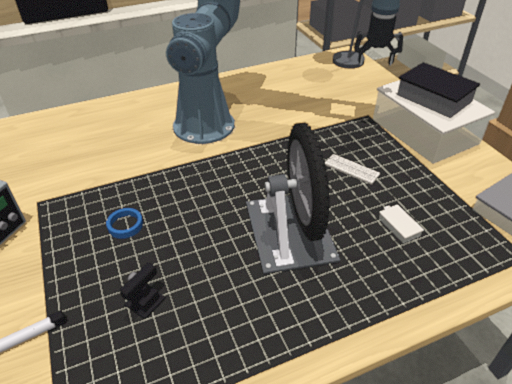

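View pics/side0.png

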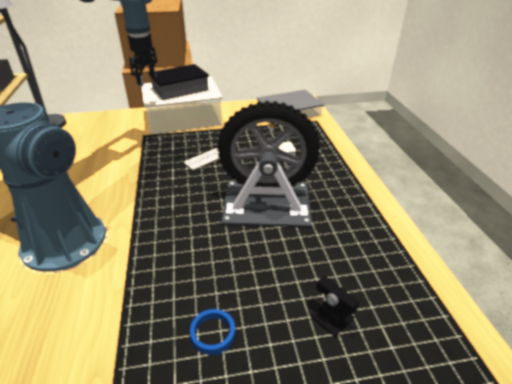

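View pics/wrist0.png

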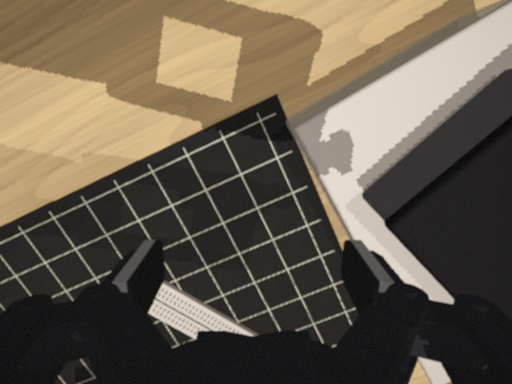

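```bash
cat > h.py <<'E'
from bench import *
import cv2,numpy as np
def cloud(n,d):
    c=get_calibration(n);v,u=np.mgrid[0:384,0:512]
    P=np.stack([(u-c["cx"])/c["fx"]*d,(v-c["cy"])/c["fy"]*d,d],-1)
    T=np.array(c["world_from_camera"]);return P@T[:3,:3].T+T[:3,3]
def proj(n,X):
    c=get_calibration(n);T=np.linalg.inv(np.array(c["world_from_camera"]))
    p=np.atleast_2d(X)@T[:3,:3].T+T[:3,3]
    return np.stack([p[:,0]/p[:,2]*c["fx"]+c["cx"],p[:,1]/p[:,2]*c["fy"]+c["cy"]],-1)
def ray(n,u,v):
    c=get_calibration(n);T=np.array(c["world_from_camera"])
    return T[:3,3],T[:3,:3]@np.array([(u-c["cx"])/c["fx"],(v-c["cy"])/c["fy"],1])
def onplane(n,u,v,p0,nn):
    o,r=ray(n,u,v);return o+r*(np.dot(np.subtract(p0,o),nn)/np.dot(r,nn))
E
python3 - <<'E'
from h import *
for n,(a,b,x0,y0) in {"side":(190,330,90,230),}.items():
    p=cv2.imread(f"pics/{n}0.png");cv2.imwrite("pics/sidez.png",cv2.resize(p[90:235,190:340],None,fx=4,fy=4,interpolation=cv2.INTER_CUBIC))
p=cv2.imread("pics/scene0.png");cv2.imwrite("pics/scenez.png",cv2.resize(p[115:280,235:435],None,fx=3.5,fy=3.5,interpolation=cv2.INTER_CUBIC))
for n in("side","scene"):
    X=cloud(n,np.load(f"pics/{n}0.npy"));m=(X[...,2]>0.03)&(X[...,2]<0.36)&(X[...,0]>0.3)&(X[...,0]<.9)&(abs(X[...,1])<.35)
    k=np.argwhere(m);print(n,m.sum(),X[m].min(0),X[m].max(0))
    cc,l=cv2.connectedComponents(m.astype(np.uint8))
    for i in range(1,cc):
        if (l==i).sum()>100: q=X[l==i];print((l==i).sum(),np.percentile(q,2,0).round(3),np.percentile(q,98,0).round(3))
E
```

```text
side 6879 [ 0.44671274 -0.34961962  0.03010506] [0.73554925 0.12665889 0.32501593]
6644 [ 0.46  -0.007  0.054] [0.718 0.111 0.317]
212 [ 0.614 -0.349  0.071] [ 0.65  -0.321  0.097]
scene 5611 [ 0.40592852 -0.34995882  0.03001236] [0.74844014 0.34998408 0.33062303]
4962 [ 0.487 -0.006  0.05 ] [0.735 0.1   0.325]
270 [0.637 0.308 0.03 ] [0.742 0.35  0.035]
371 [ 0.623 -0.35   0.033] [ 0.671 -0.317  0.1  ]
```

View pics/sidez.png

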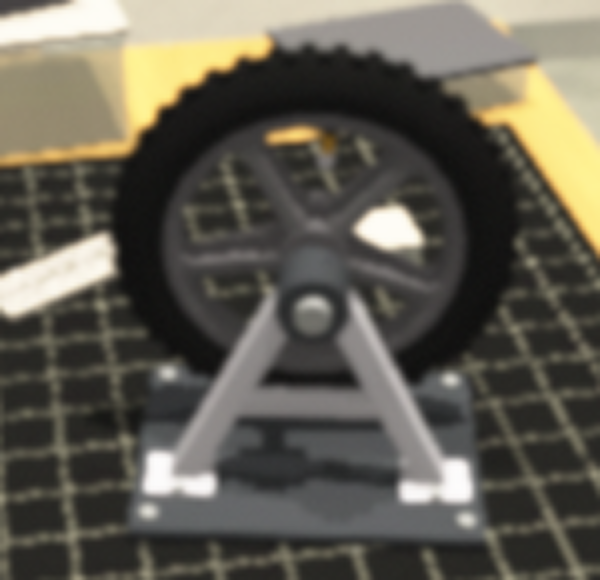

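View pics/scenez.png

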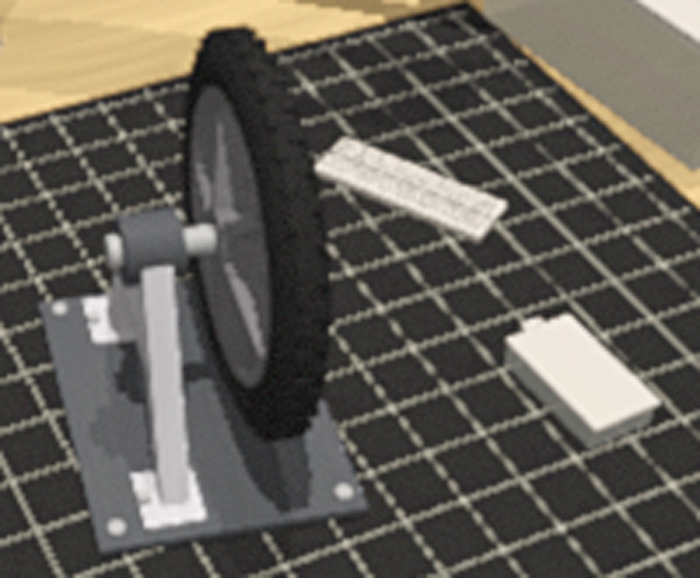

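```bash
cat > fit.py <<'E'
from h import *
p=cv2.imread("pics/side0.png");X=cloud("side",np.load("pics/side0.npy"))
m=(X[...,2]>0.05)&(X[...,2]<0.36)&(X[...,0]>0.4)&(X[...,0]<.8)&(X[...,1]>-.05)&(X[...,1]<.2)
dark=m&(p.max(2)<50)
Q=X[dark]
rng=np.random.default_rng(0);best=None
for _ in range(400):
    a,b,c=Q[rng.choice(len(Q),3,False)];n=np.cross(b-a,c-a);L=np.linalg.norm(n)
    if L<1e-4: continue
    n/=L
    if abs(n[2])>.05: continue
    i=abs((Q-a)@n)<.003
    if best is None or i.sum()>best.sum():best=i
q=Q[best];c=q.mean(0);nn=np.linalg.svd(q-c,full_matrices=False)[2][2]
nn*=-np.sign(nn[1]);print(len(Q),best.sum(),"normal(x axis, to A-frame)",nn,"c",c)
# stand x axis = toward A frame = -y roughly
ax=np.array([nn[0],nn[1],0]);ax/=np.linalg.norm(ax);ay=np.cross([0,0,1],ax)
# circle fit in the plane
s=(q@ay);t=q[:,2];r=np.hypot
print("ax",ax,"yaw",np.arctan2(ax[1],ax[0]))
off=np.median(q@ax)
S=Q@ay
print("ay extent",np.percentile(S,[.5,99.5]),"z ext",np.percentile(Q[:,2],[.5,99.5]))
E
python3 fit.py
python3 - <<'E'
from h import *
# plate corners at z=.014
for n,pts in {"side":[(190+150/4,90+367/4),(190+482/4,90+538/4),(190+130/4,90+530/4),(190+470/4,90+372/4)],"scene":[(235+42/3.5,115+305/3.5),(235+100/3.5,115+550/3.5),(235+367/3.5,115+507/3.5)]}.items():
    for u,v in pts: print(n,onplane(n,u,v,[0,0,.014],[0,0,1]).round(3))
E
```

```text
2965 1822 normal(x axis, to A-frame) [-2.18245168e-01 -9.75893612e-01  8.39311714e-04] c [0.58932465 0.07361446 0.21151381]
ax [-0.21824524 -0.97589396  0.        ] yaw -1.7908123341096172
ay extent [0.41664578 0.70162238] z ext [0.06127906 0.32194888]
side [0.479 0.175 0.014]
side [ 0.687 -0.072  0.014]
side [ 0.441 -0.02   0.014]
side [0.737 0.122 0.014]
scene [ 0.444 -0.011  0.014]
scene [ 0.694 -0.067  0.014]
scene [0.735 0.126 0.014]
```

```bash
python3 - <<'E'
from h import *
ax=np.array([-.220,-.9755,0]);ay=np.cross([0,0,1],ax);C=np.array([.594,.0885,.178])
def pol(u,v,off=0,n="side"):
    P=onplane(n,u,v,C+off*ax,ax)-C;s,t=P@ay,P[2];return round(np.hypot(s,t)*1e3,1),round(np.degrees(np.arctan2(s,t)),1)
z=lambda a,b:(190+a/4-.4,90+b/4-.4)
print("valve",pol(*z(328,143)))
for q in [(258,155),(400,165),(190,258),(435,285)]: print(pol(*z(*q)))
print("rim",[pol(*z(*q),.0) for q in[(165,240),(465,240),(315,115)]])
print("hub px",(proj("side",C)-[190,90])*4)
# overlay rectified view of wheel plane
g=np.linspace(-.16,.16,500);S,Tt=np.meshgrid(g,-g)
W=C+S[...,None]*ay+Tt[...,None]*np.array([0,0,1])
for off in(0,):
    uv=proj("side",(W+off*ax).reshape(-1,3)).reshape(500,500,2).astype(np.float32)
    im=cv2.remap(cv2.imread("pics/side0.png"),uv[...,0],uv[...,1],cv2.INTER_CUBIC)
    for r in(97,147,61):cv2.circle(im,(250,250),int(r/320*500*1),(0,255,255),1)
    cv2.imwrite("pics/rect0.png",im)
E
```

```text
valve (np.float64(77.8), np.float64(5.4))
(np.float64(78.7), np.float64(-31.5))
(np.float64(84.5), np.float64(43.3))
(np.float64(92.9), np.float64(-101.7))
(np.float64(96.9), np.float64(112.6))
rim [(np.float64(108.9), np.float64(-92.1)), (np.float64(108.1), np.float64(89.0)), (np.float64(98.7), np.float64(-1.3))]
hub px [[313.01647664 237.21878081]]
```

View pics/rect0.png

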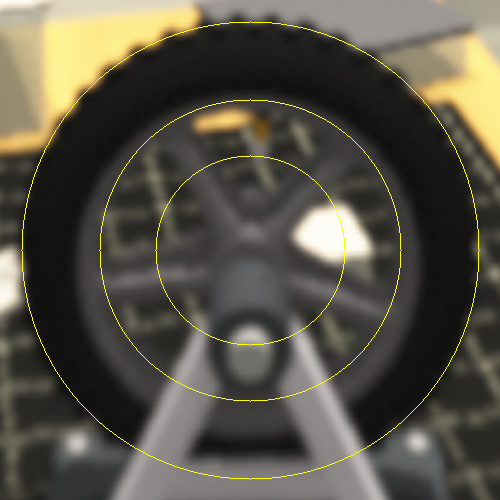

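```bash
python3 - <<'E'
import bench; print([k for k in dir(bench) if not k.startswith('__')], getattr(bench,'tip_extent',None))
E
cat >> h.py <<'E'
from scipy.spatial.transform import Rotation as R
ax=np.array([-.220,-.9755,0]);ax/=np.linalg.norm(ax);ay=np.cross([0,0,1],ax);C=np.array([.594,.0885,.178]);up=np.array([0,0,1.])
def goal(r,deg,front,tau,tip):   # fingertip centre at polar (r,deg) and 'front' m ahead of mid plane
    z=np.cos(tau)*ax-np.sin(tau)*up;x=-ay;y=np.cross(z,x)
    a=np.radians(deg);P=C+r*(np.sin(a)*ay+np.cos(a)*up)-front*ax-tip*z
    return P,R.from_matrix(np.stack([x,y,z],1))
def rel(P,G,o=None):
    o=o or get_obs();q=o["eef_rot"];R0=R.from_quat([q[1],q[2],q[3],q[0]])
    return (R0.inv().apply(P-o["eef_pos"])*1e3).round(1),(R0.inv()*G).as_rotvec().round(3)
E
python3 - <<'E'
from h import *
P,G=goal(.06,-67,.12,np.radians(25),.0)
print(P,rel(P,G))
E
```

```text
['MotionError', 'camera', 'get_calibration', 'get_obs', 'hand_in', 'tip_extent'] 0.014
[0.56652285 0.21771065 0.20144387] (array([-423.1, -139.3,   43.2]), array([ 1.129, -0.12 , -0.188]))
```

```bash
python3 - <<'E'
from h import *
P,G=goal(.06,-67,.16,np.radians(25),.014)
print(P,rel(P,G))
E
```

```text
[0.57811428 0.26910809 0.20736052] (array([-412. ,  -87.8,   37.2]), array([ 1.129, -0.12 , -0.188]))
```

```bash
python3 -m jog '[[[-40,-9,4],[0.11,-0.01,-0.02],0],[[-80,-18,7],[0.22,-0.02,-0.04],0],[[-120,-26,11],[0.33,-0.035,-0.055],0],[[-160,-35,15],[0.44,-0.05,-0.075],0],[[-200,-44,18],[0.55,-0.06,-0.09],0],[[-240,-53,22],[0.66,-0.07,-0.11],0],[[-280,-60,26],[0.77,-0.08,-0.13],0],[[-320,-68,30],[0.88,-0.095,-0.15],0],[[-360,-77,33],[0.99,-0.105,-0.17],0],[[-412,-88,37],[1.129,-0.12,-0.188],0],[[-412,-88,37],[1.129,-0.12,-0.188],0],[[-412,-88,37],[1.129,-0.12,-0.188],0]]'
python3 - <<'E'
from h import *
o=get_obs();print(o["q"].round(2))
P,G=goal(.06,-67,.16,np.radians(25),.014)
print(rel(P,G))
for n in("scene","side","wrist"):
    p,d=camera(n); cv2.imwrite(f"pics/{n}1.png",p[:,:,::-1]); np.save(f"pics/{n}1.npy",d)
E
```

```text
time_s: 1.15
eef_pos: [0.5786, 0.2657, 0.2017]
eef_rot: [-0.063, 0.093, 0.837, -0.536]
wrist_force: [0.2, 0.1, -0.3]
opening: 0.0
[ 0.55  0.97  0.9  -0.83  2.08 -0.9 ]
(array([ 1.3, -3.8, -5.3]), array([-0.006, -0.006,  0.005]))
```

View pics/wrist1.png

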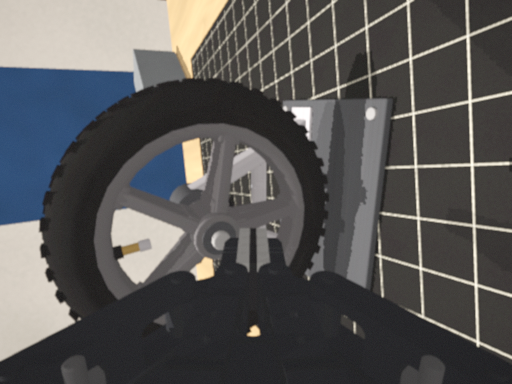

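View pics/scene1.png

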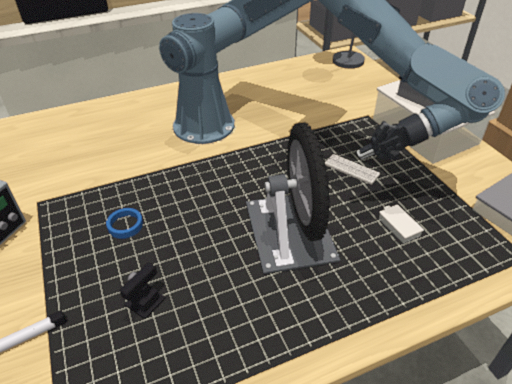

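View pics/side1.png

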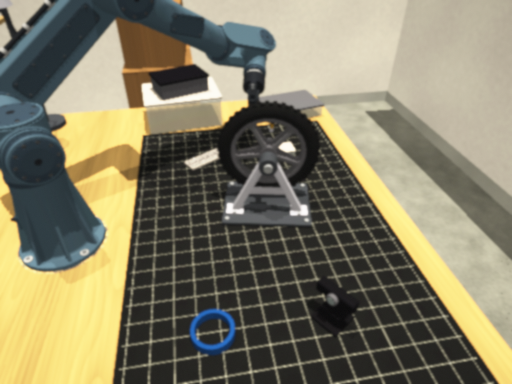

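```bash
cat > rect.py <<'E'
from h import *
import sys
def rect(out,off,Cc=C,src=None,pre=None):
    if src is None:
        c=get_calibration("wrist");p,d=camera("wrist");p=p[:,:,::-1]
    else:p=src
    g=np.linspace(-.16,.16,560);S,Tt=np.meshgrid(g,-g)
    W=Cc+S[...,None]*ay+Tt[...,None]*up-off*ax
    uv=proj("wrist",W.reshape(-1,3)).reshape(560,560,2).astype(np.float32)
    im=cv2.remap(np.ascontiguousarray(p),uv[...,0],uv[...,1],cv2.INTER_CUBIC)
    cv2.imwrite(out+"_raw.png",im)
    for r in(97,148,24):cv2.circle(im,(280,280),int(r/320*560),(0,255,255),1)
    for a in range(0,360,30):
        s,c_=np.sin(np.radians(a)),np.cos(np.radians(a));cv2.line(im,(int(280+s*185),int(280-c_*185)),(int(280+s*255),int(280-c_*255)),(0,255,0),1)
    cv2.imwrite(out+".png",im)
if __name__=="__main__":
    rect(sys.argv[1],float(sys.argv[2]))
E
python3 rect.py pics/wr1 0.018; python3 - <<'E'
from h import *
print(proj("wrist",C-.04*ax),proj("wrist",C-.014*ax))
print(get_obs()["time_s"])
E
```

```text
[[223.34825491 239.57354307]] [[214.75133516 229.45249306]]
1.35
```

View pics/wr1.png

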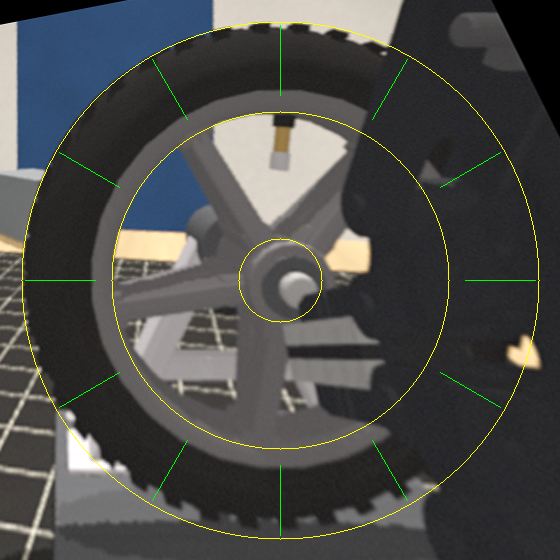

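```bash
python3 - <<'E'
from h import *
o=get_obs();q=o["eef_rot"];M=R.from_quat([q[1],q[2],q[3],q[0]]).as_matrix()
for t in(-.005,0,.007,.014,.02,.027):print(t,proj("wrist",o["eef_pos"]+t*M[:,2]+.011*M[:,0]).round(1))
d=np.load("pics/wrist1.npy");X=cloud("wrist",d)
L=(X-o["eef_pos"])@M
m=(abs(L[...,0])<.04)&(abs(L[...,1])<.06)&(L[...,2]>-.1)&(L[...,2]<.05)&(d>0)
L=L[m];print("max z",np.percentile(L[:,2],[50,95,99,100]))
t=L[L[:,2]>0];print("tip part",t.min(0),t.max(0))
for f in(.12,.05,.03,.01):
    print(f,rel(*goal(.06,-64,f,np.radians(25),.014)))
E
```

```text
-0.005 [[252.3 241.7]]
0 [[252.3 236.8]]
0.007 [[252.3 230.6]]
0.014 [[252.3 224.9]]
0.02 [[252.3 220.4]]
0.027 [[252.4 215.6]]
max z [-0.06136252 -0.02393173 -0.00033359  0.01029986]
tip part [ 6.12581115e-03 -1.34487847e-02  1.55754476e-05] [0.01157367 0.01358435 0.01029986]
0.12 (array([ -2.2, -17.8,  37.2]), array([ 0.003,  0.002, -0.002]))
0.05 (array([ -2. , -47.6, 100.5]), array([ 0.003,  0.002, -0.002]))
0.03 (array([ -2. , -56.1, 118.6]), array([ 0.003,  0.002, -0.002]))
0.01 (array([ -2. , -64.6, 136.7]), array([ 0.003,  0.002, -0.002]))
```

```bash
python3 -m jog '[[[-2,-14,30],[0,0,0],0],[[-2,-28,60],[0,0,0],0],[[-2,-42,90],[0,0,0],0],[[-2,-52,110],[0,0,0],0],[[-2,-60,125],[0,0,0],0],[[-2,-67,141],[0,0,0],0],[[-2,-67,141],[0,0,0],0],[[-2,-67,141],[0,0,0],0]]'
python3 - <<'E'
from h import *
print(get_obs()["wrist_force"])
print(rel(*goal(.06,-64,.004,np.radians(25),.014)))
for n in("side","wrist"):
    p,d=camera(n); cv2.imwrite(f"pics/{n}2.png",p[:,:,::-1]); np.save(f"pics/{n}2.npy",d)
E
python3 rect.py pics/wr2 0.018
```

```text
time_s: 2.02
eef_pos: [0.5451, 0.1186, 0.2132]
eef_rot: [-0.056, 0.094, 0.84, -0.532]
wrist_force: [0.6, -0.8, 0.2]
opening: 0.002
[ 0.60126645 -0.84979342  0.23607358]
(array([-0.4,  1.9,  3.1]), array([ 0.007,  0.004, -0.005]))
```

View pics/wrist2.png

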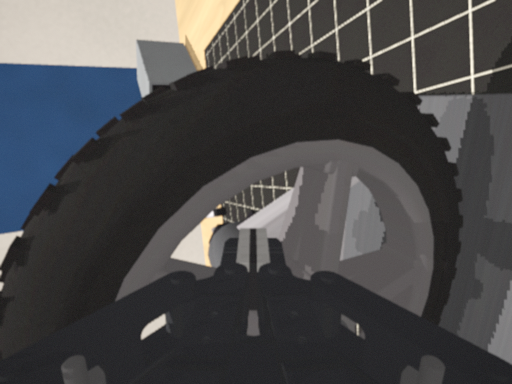

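```bash
python3 - <<'E'
from h import *
o=get_obs()
for a in range(-64,125,9):
    p,g=goal(.06,a,.004,np.radians(25),.014);v,w=rel(p,g,o);print(a,v,w)
p=cv2.imread("pics/side2.png");cv2.imwrite("pics/sidez2.png",cv2.resize(p[90:235,190:340],None,fx=4,fy=4,interpolation=cv2.INTER_CUBIC))
E
```

```text
-64 [-0.1  0.3  3.1] [ 0.005  0.005 -0.003]
-55 [-4.9 -7.  -0.3] [ 0.005  0.005 -0.003]
-46 [-10.9 -13.6  -3.4] [ 0.005  0.005 -0.003]
-37 [-18.  -19.2  -6.1] [ 0.005  0.005 -0.003]
-28 [-26.  -23.7  -8.2] [ 0.005  0.005 -0.003]
-19 [-34.6 -27.1  -9.7] [ 0.005  0.005 -0.003]
-10 [-43.7 -29.2 -10.7] [ 0.005  0.005 -0.003]
-1 [-53.1 -30.  -11. ] [ 0.005  0.005 -0.003]
8 [-62.5 -29.5 -10.8] [ 0.005  0.005 -0.003]
17 [-71.7 -27.6  -9.8] [ 0.005  0.005 -0.003]
26 [-80.4 -24.5  -8.3] [ 0.005  0.005 -0.003]
35 [-88.5 -20.1  -6.2] [ 0.005  0.005 -0.003]
44 [-95.8 -14.7  -3.7] [ 0.005  0.005 -0.003]
53 [-102.    -8.3   -0.6] [ 0.005  0.005 -0.003]
62 [-107.    -1.1    2.8] [ 0.005  0.005 -0.003]
71 [-110.7    6.7    6.5] [ 0.005  0.005 -0.003]
80 [-113.    15.    10.4] [ 0.005  0.005 -0.003]
89 [-113.9   23.4   14.4] [ 0.005  0.005 -0.003]
98 [-113.3   31.9   18.5] [ 0.005  0.005 -0.003]
107 [-111.2   40.2   22.4] [ 0.005  0.005 -0.003]
116 [-107.7   48.1   26.1] [ 0.005  0.005 -0.003]
```

View pics/sidez2.png

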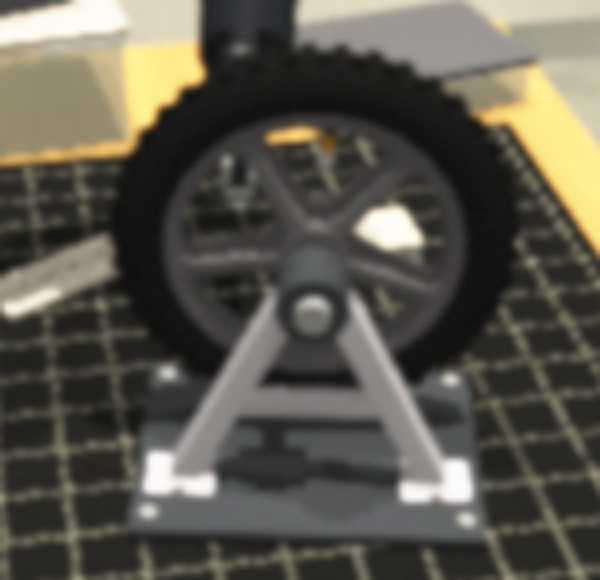

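```bash
python3 -m jog '[[[-2.5,-3.5,1],[0,0,0],0],[[-5,-7,-0.3],[0,0,0],0],[[-8,-10.3,-2],[0,0,0],0],[[-11,-13.6,-3.4],[0,0,0],0],[[-14.4,-16.5,-4.8],[0,0,0],0],[[-18,-19.2,-6],[0,0,0],0],[[-22,-21.5,-7.2],[0,0,0],0],[[-26,-23.7,-8.2],[0,0,0],0],[[-30.3,-25.5,-9],[0,0,0],0],[[-34.6,-27.1,-9.7],[0,0,0],0],[[-39,-28.3,-10.3],[0,0,0],0],[[-43.7,-29.2,-10.7],[0,0,0],0],[[-48.4,-29.7,-10.9],[0,0,0],0],[[-53,-30,-11],[0,0,0],0],[[-57.8,-29.8,-10.9],[0,0,0],0],[[-62.5,-29.5,-10.8],[0,0,0],0],[[-67,-28.6,-10.3],[0,0,0],0],[[-71.7,-27.6,-9.8],[0,0,0],0]]'
python3 - <<'E'
from h import *
print(rel(*goal(.06,17,.004,np.radians(25),.014)))
p,d=camera("side"); cv2.imwrite("pics/sidez3.png",cv2.resize(p[90:235,190:340,::-1],None,fx=4,fy=4,interpolation=cv2.INTER_CUBIC))
o=get_obs()
for a in range(17,135,9):
    p,g=goal(.06,a,.004,np.radians(25),.014);v,w=rel(p,g,o);print(a,v,w)
E
```

```text
time_s: 3.67
eef_pos: [0.6153, 0.1008, 0.2415]
eef_rot: [-0.056, 0.094, 0.84, -0.532]
wrist_force: [-3.9, 0.8, -0.8]
opening: 0.002
(array([0.5, 0.2, 0. ]), array([ 0.005,  0.005, -0.003]))
17 [ 1.5  0.  -0.3] [ 0.005  0.006 -0.004]
26 [-7.3  3.2  1.2] [ 0.005  0.006 -0.004]
35 [-15.4   7.5   3.3] [ 0.005  0.006 -0.004]
44 [-22.6  13.    5.9] [ 0.005  0.006 -0.004]
53 [-28.8  19.4   8.9] [ 0.005  0.006 -0.004]
62 [-33.8  26.6  12.4] [ 0.005  0.006 -0.004]
71 [-37.5  34.4  16.1] [ 0.005  0.006 -0.004]
80 [-39.8  42.6  20. ] [ 0.005  0.006 -0.004]
89 [-40.7  51.1  24. ] [ 0.005  0.006 -0.004]
98 [-40.   59.6  28. ] [ 0.005  0.006 -0.004]
107 [-37.9  67.9  31.9] [ 0.005  0.006 -0.004]
116 [-34.4  75.8  35.7] [ 0.005  0.006 -0.004]
125 [-29.6  83.1  39.1] [ 0.005  0.006 -0.004]
134 [-23.6  89.7  42.2] [ 0.005  0.006 -0.004]
```

View pics/sidez3.png

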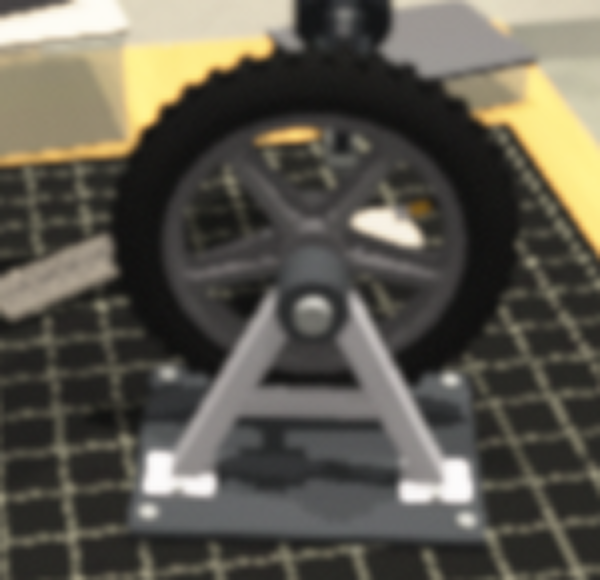

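```bash
python3 -m jog '[[[-3,1.5,0.5],[0,0,0],0],[[-7.3,3.2,1.2],[0,0,0],0],[[-11.4,5.2,2.2],[0,0,0],0],[[-15.4,7.5,3.3],[0,0,0],0],[[-19,10.2,4.6],[0,0,0],0],[[-22.6,13,5.9],[0,0,0],0],[[-25.8,16.2,7.4],[0,0,0],0],[[-28.8,19.4,8.9],[0,0,0],0],[[-31.4,23,10.6],[0,0,0],0],[[-33.8,26.6,12.4],[0,0,0],0],[[-35.8,30.5,14.2],[0,0,0],0],[[-37.5,34.4,16.1],[0,0,0],0],[[-38.8,38.5,18],[0,0,0],0],[[-39.8,42.6,20],[0,0,0],0],[[-40.4,46.8,22],[0,0,0],0],[[-40.7,51.1,24],[0,0,0],0],[[-40.5,55.3,26],[0,0,0],0],[[-40,59.6,28],[0,0,0],0],[[-39,63.8,30],[0,0,0],0],[[-37.9,67.9,31.9],[0,0,0],0]]'
python3 - <<'E'
from h import *
print(rel(*goal(.06,107,.004,np.radians(25),.014)))
p,d=camera("side"); cv2.imwrite("pics/sidez4.png",cv2.resize(p[90:235,190:340,::-1],None,fx=4,fy=4,interpolation=cv2.INTER_CUBIC))
p,d=camera("wrist"); cv2.imwrite("pics/wrist4.png",p[:,:,::-1])
o=get_obs()
for a in [107,111,115,119,123,125,127]:
    p,g=goal(.06,a,.004,np.radians(25),.014);v,w=rel(p,g,o);print(a,v,w)
E
python3 rect.py pics/wr4 0.016
```

```text
time_s: 5.38
eef_pos: [0.6539, 0.0921, 0.1662]
eef_rot: [-0.055, 0.094, 0.84, -0.532]
wrist_force: [-0.1, -0.4, 4.2]
opening: 0.002
(array([ 0.3, -0.2, -0.1]), array([ 0.006,  0.007, -0.004]))
107 [-0.4 -1.6 -0.8] [ 0.006  0.006 -0.002]
111 [1.  1.9 0.9] [ 0.006  0.006 -0.002]
115 [2.6 5.4 2.5] [ 0.006  0.006 -0.002]
119 [4.5 8.8 4.1] [ 0.006  0.006 -0.002]
123 [ 6.7 12.   5.6] [ 0.006  0.006 -0.002]
125 [ 7.9 13.6  6.4] [ 0.006  0.006 -0.002]
127 [ 9.1 15.1  7.1] [ 0.006  0.006 -0.002]
```

View pics/sidez4.png

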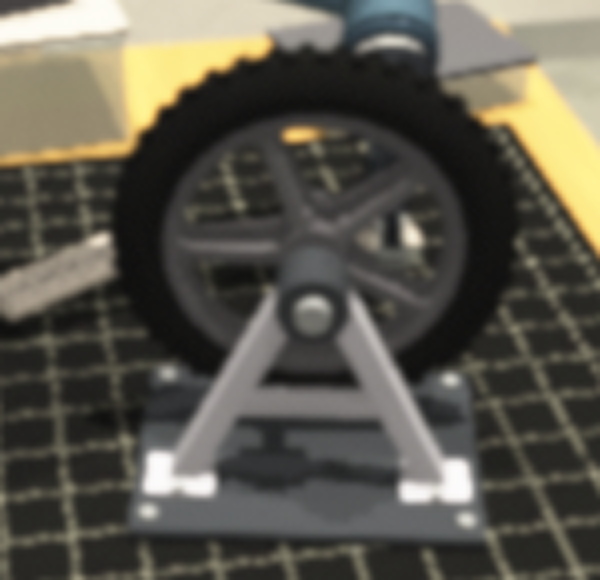

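View pics/wr4.png

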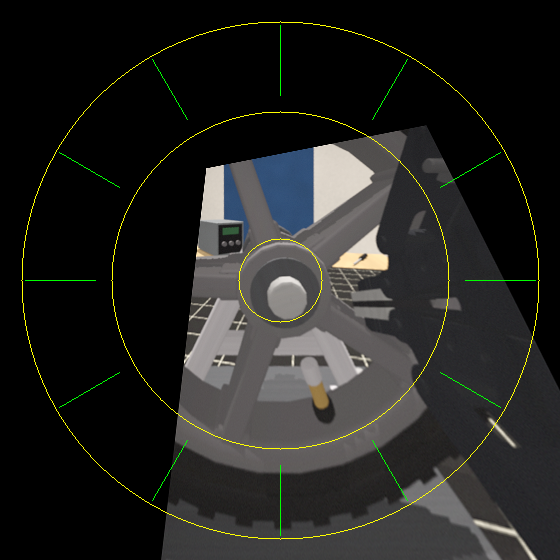

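```bash
python3 - <<'E'
from h import *
import rect
rect.rect("pics/wr4b",0.0,src=cv2.imread("pics/wrist4.png"))
E
```

```text
(no output)
```

View pics/wr4b.png

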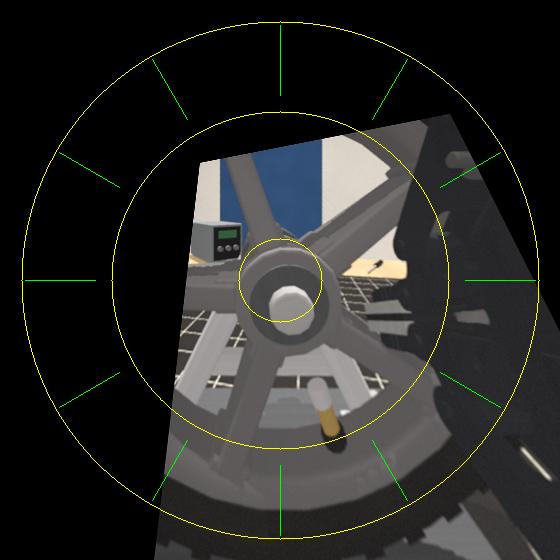

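```bash
python3 -m jog '[[[1,1.9,0.9],[0,0,0],0],[[2.6,5.4,2.5],[0,0,0],0],[[3.5,7.1,3.3],[0,0,0],0],[[4.5,8.8,4.1],[0,0,0],0],[[5.6,10.4,4.9],[0,0,0],0],[[5.6,10.4,4.9],[0,0,0],0]]'
cat > meas.py <<'E'
from h import *
import rect,sys
k=sys.argv[1]
c=get_calibration("wrist");p,d=camera("wrist");cv2.imwrite(f"pics/wrist{k}.png",p[:,:,::-1])
for f in(0.,.016):rect.rect(f"pics/wr{k}_{int(f*1e3)}",f,src=cv2.imread(f"pics/wrist{k}.png"))
p,d=camera("side"); cv2.imwrite(f"pics/sidez{k}.png",cv2.resize(p[90:235,190:340,::-1],None,fx=4,fy=4,interpolation=cv2.INTER_CUBIC))
a=cv2.imread(f"pics/wr{k}_0_raw.png")[220:500,140:420]
hsv=cv2.cvtColor(a,cv2.COLOR_BGR2HSV);m=cv2.inRange(hsv,(8,90,70),(30,255,255))
n,l,st,ce=cv2.connectedComponentsWithStats(m)
for i in range(1,n):
    if st[i,4]>40:
        s,t=ce[i]+[140-279.5,220-279.5];print("brass",st[i],"r",np.hypot(s,t)/1.75,"ang",np.degrees(np.arctan2(s,-t))%360)
o=get_obs();P=o["eef_pos"]
for f in [121,123,125,127,129,131]:
    q,g=goal(.06,f,.004,np.radians(25),.014);print(f,*rel(q,g,o))
E
python3 meas.py 5
```

```text
time_s: 6.03
eef_pos: [0.6477, 0.0936, 0.1528]
eef_rot: [-0.057, 0.093, 0.84, -0.532]
wrist_force: [0.9, 0.8, 1.4]
opening: -0.001
brass [147 194  19  30 436] r 85.63049048118272 ang 173.7764058305069
121 [-0.1 -0.2 -0. ] [ 0.007  0.005 -0.001]
123 [1.  1.4 0.7] [ 0.007  0.005 -0.001]
125 [2.2 3.  1.5] [ 0.007  0.005 -0.001]
127 [3.4 4.5 2.2] [ 0.007  0.005 -0.001]
129 [4.7 6.  2.9] [ 0.007  0.005 -0.001]
131 [6.1 7.5 3.6] [ 0.007  0.005 -0.001]
```

View pics/wr5_0.png

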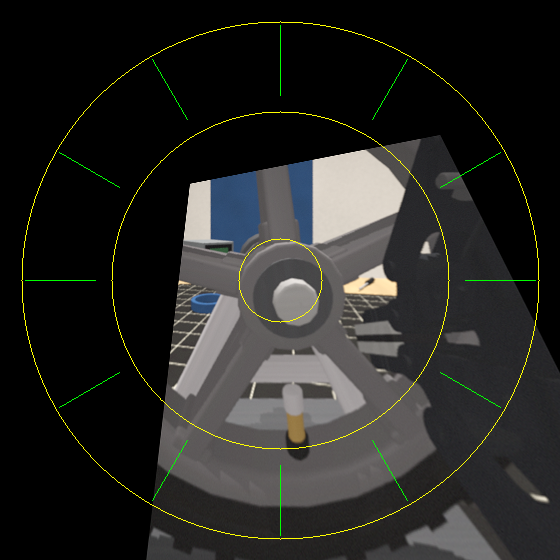

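View pics/sidez5.png

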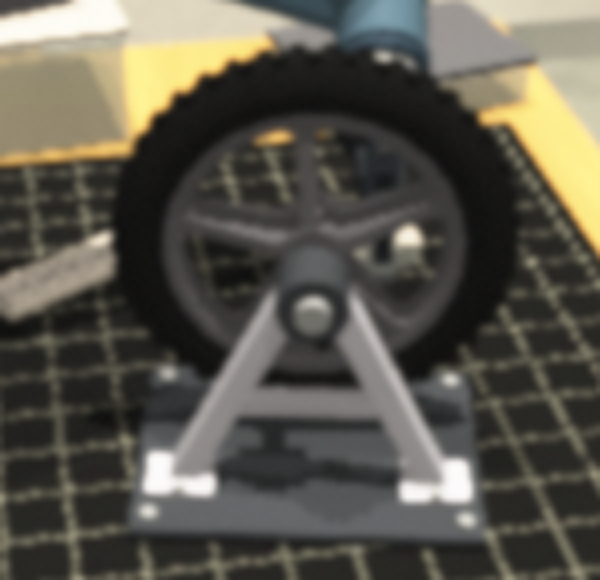

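```bash
python3 -m jog '[[[1,1.4,0.7],[0,0,0],0],[[2.2,3,1.5],[0,0,0],0],[[3,4,2],[0,0,0],0],[[3,4,2],[0,0,0],0]]'
python3 meas.py 6
```

```text
time_s: 6.47
eef_pos: [0.6445, 0.0942, 0.1478]
eef_rot: [-0.057, 0.092, 0.84, -0.531]
wrist_force: [0.6, 0.7, 1.6]
opening: 0.004
brass [ 34  60  49  12 135] r 50.50792342730158 ang 265.426365922114
brass [132 193  18  31 447] r 85.19254047757707 ang 179.63331132978368
121 [-3.4 -4.6 -2.3] [ 0.007  0.005 -0.   ]
123 [-2.3 -3.  -1.5] [ 0.007  0.005 -0.   ]
125 [-1.1 -1.5 -0.8] [ 0.007  0.005 -0.   ]
127 [ 0.1  0.1 -0.1] [ 0.007  0.005 -0.   ]
129 [1.4 1.6 0.6] [ 0.007  0.005 -0.   ]
131 [2.8 3.  1.3] [ 0.007  0.005 -0.   ]
```

View pics/wr6_0.png

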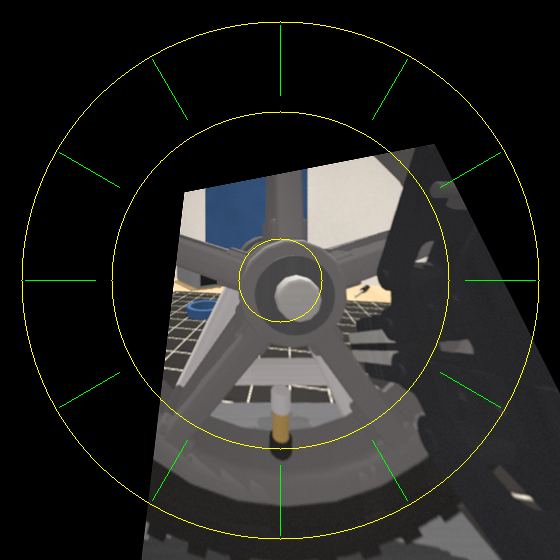

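View pics/sidez6.png

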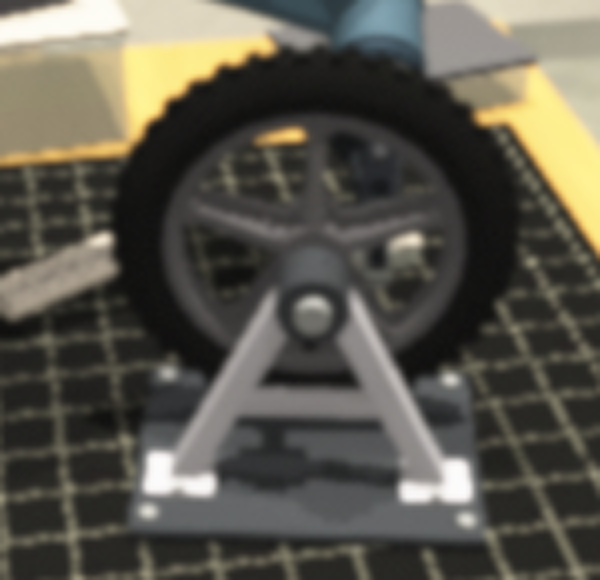

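```bash
python3 -m jog '[[[-2,-3,-1.5],[0,0,0],0],[[-4,-6,-3],[0,0,0],0],[[-4,-3,-10],[0,0,0],0],[[-4,2,-20],[0,0,0],0],[[-4,8,-34],[0,0,0],0],[[-4,16,-50],[0,0,0],0],[[-4,30,-80],[0,0,0],0],[[-4,44,-110],[0,0,0],0],[[-4,58,-140],[0,0,0],0],[[-4,58,-165],[0,0,0],0],[[-4,58,-165],[0,0,0],0],[[-4,58,-165],[0,0,0],0]]'
python3 meas.py 7
python3 - <<'E'
from h import *
p,d=camera("scene");cv2.imwrite("pics/scene7.png",p[:,:,::-1])
a=cv2.absdiff(cv2.imread("pics/scene0.png"),cv2.imread("pics/scene7.png")).max(2)[140:384,0:435]
print(get_obs()["wrist_force"],get_obs()["time_s"])
E
```

```text
time_s: 7.57
eef_pos: [0.6858, 0.2653, 0.1658]
eef_rot: [-0.056, 0.092, 0.84, -0.531]
wrist_force: [-0.5, -0.7, -0.5]
opening: 0.002
brass [203  83   7  27  85] r 43.1696684653042 ang 119.21753086862293
brass [239  85  16  27 113] r 64.18376894176056 ang 110.13679789386487
brass [  0  86  70  15 292] r 67.95871366664257 ang 253.39668085866708
brass [131 190  18  28 419] r 82.59192012434376 ang 179.94749193165927
121 [  0.5 -63.  162.1] [0.006 0.005 0.   ]
123 [  1.6 -61.4 162.9] [0.006 0.005 0.   ]
125 [  2.8 -59.9 163.6] [0.006 0.005 0.   ]
127 [  4.  -58.3 164.3] [0.006 0.005 0.   ]
129 [  5.3 -56.8 165. ] [0.006 0.005 0.   ]
131 [  6.7 -55.4 165.7] [0.006 0.005 0.   ]
[-0.54595904  0.22042932 -0.46744105] 7.7167
```

View pics/wr7_0.png

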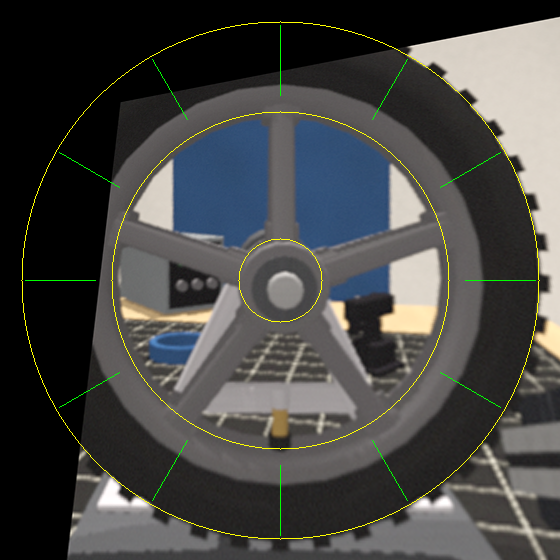

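View pics/scene7.png

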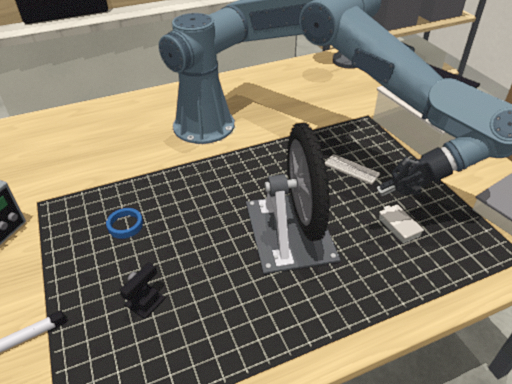

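View pics/sidez7.png

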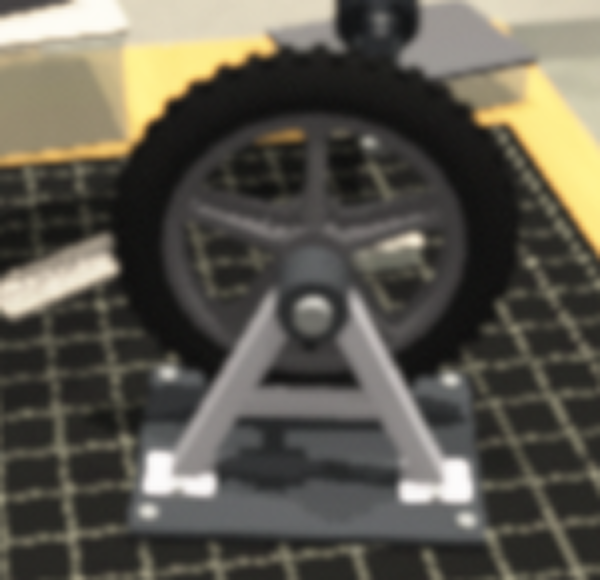

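```bash
python3 -c "
from bench import *
print(hand_in())"
```

```text
the job is handed in; nothing more can be done
None
```

I turned the wheel about 174° by pushing one spoke with the closed fingertips. The fingers stayed in a gap between spokes away from the valve. I then backed off the spoke, pulled the hand straight out, and handed the job in about 8 s into the 61 s limit.

- **Valve:** in the last wrist picture the brass body of the stem is at 179.9° (180° is bottom dead centre), and the opposite spoke points straight up. In the last side picture the top spoke looks upright, perhaps leaning 1–3° at most.
- **Accuracy:** earlier readings from different features and views disagreed by a few degrees. That is within the 6° allowed.
- **Hand:** it is clear of everything, with the fingers about 16 cm in front of the wheel, and the wrist force reads about zero. While pushing, the readings I took were about 4 N at most.
- **Stand and bystanders:** they look unmoved in the before and after pictures. I judged this by eye and did not measure it.

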